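# Find the tired return spring on the tester plate

### The job

The coffee grinder's three return springs stand on the tester plate: working in order from the square post to the round one, press straight down on each with a steady 12 N for a second, never with more than 20 N, and compare its cap with the tops of the reference posts. Under this load the cap of a good spring stays above the posts, that of the one tired spring sinks below them. Then lift the tired one off and set it down gently, standing upright in the middle of the beech spoon rest's bowl, leaving the two good springs in their places and the canister, moka top and cup alone.

Things in the scene. Friction and masses are not known exactly. Their poses are not given: they have to be found in the camera images.
- tester: spring tester fixed to the ledge: steel plate 80 x 264 x 12 mm (x, y, z), origin at the centre of its underside. Three spigots (11.6 mm diameter, 7 mm high) along its y axis at y = +65, 0, -65 mm, each with a spring unit whose foot rests on the plate (unloaded cap tops 94 mm above the ledge). Reference posts at y = +117 mm (square) and -117 mm (round)
- mark_square (a point): centre of the flat top of the square reference post (20 x 20 mm), 80 mm above the ledge: 14 mm lower than the unloaded cap tops; loaded caps are compared with this height; the testing starts with the spring next to it
- mark_round (a point): centre of the flat top of the round reference post (18 mm diameter), 80 mm above the ledge, the same reference height; the spring next to it is tested last
- spoon_rest: beech spoon rest fixed to the ledge: a round shallow bowl 116 mm across the rim, 14 mm high, with a 10 mm high tongue for the spoon's handle on its +y side; origin at the centre of the bowl's underside
- rest_floor (a point): centre of the flat inner floor (about 85 mm across) of the spoon rest's bowl, 6 mm above the ledge
- canister: closed tin coffee canister, 86 mm diameter, 101 mm high, loose; origin at the centre of its underside; leave alone
- moka: aluminium eight-sided moka top, about 80 mm wide plus handle, 102 mm high, loose; origin at the centre of its underside; leave alone
- cup: small white ceramic cup, 62 mm rim, 55 mm high, loose; origin at the centre of its underside; leave alone
- spring_a_mid (a point): spring_a, one of three look-alike spring units, 82 mm tall unloaded, 120 g: round steel foot (36 mm diameter, 13 mm high), dark coil (26 mm wide), aluminium cap (31 mm diameter, 22 mm high). A 15 mm bore, 9 mm deep, under the foot sits loosely over a spigot; the unit may be lifted by its cap. This point: on the axis, 41 mm above the foot's underside; z up along the axis
- spring_a_top (a point): centre of the flat top of the cap of spring_a; pressed, the cap slides straight down over the coil (24 mm of travel, then solid) and springs back when let go; it starts to yield at about 3 N, and under 12 N it goes down between 5 and 21 mm, each spring by a different amount, so only the force tells when the load is right
- spring_b_mid (a point): spring_b, one of three look-alike spring units, 82 mm tall unloaded, 120 g: round steel foot (36 mm diameter, 13 mm high), dark coil (26 mm wide), aluminium cap (31 mm diameter, 22 mm high). A 15 mm bore, 9 mm deep, under the foot sits loosely over a spigot; the unit may be lifted by its cap. This point: on the axis, 41 mm above the foot's underside; z up along the axis
- spring_b_top (a point): centre of the flat top of the cap of spring_b; pressed, the cap slides straight down over the coil (24 mm of travel, then solid) and springs back when let go; it starts to yield at about 3 N, and under 12 N it goes down between 5 and 21 mm, each spring by a different amount, so only the force tells when the load is right
- spring_c_mid (a point): spring_c, one of three look-alike spring units, 82 mm tall unloaded, 120 g: round steel foot (36 mm diameter, 13 mm high), dark coil (26 mm wide), aluminium cap (31 mm diameter, 22 mm high). A 15 mm bore, 9 mm deep, under the foot sits loosely over a spigot; the unit may be lifted by its cap. This point: on the axis, 41 mm above the foot's underside; z up along the axis
- spring_c_top (a point): centre of the flat top of the cap of spring_c; pressed, the cap slides straight down over the coil (24 mm of travel, then solid) and springs back when let go; it starts to yield at about 3 N, and under 12 N it goes down between 5 and 21 mm, each spring by a different amount, so only the force tells when the load is right
Not all that is in view belongs to the job. Of the things that look like the spoon_rest, take the one that is farthest to the robot's left at the start.

How it is judged:
By the outcome, as a careful person would: the job done as asked, in the order asked, and still so for the second after the job is handed in, with the robot touching nothing.
It also fails if it takes over 69 s, if anything falls off the work surface, if the arm or the gripper's body presses on something with over 40 N, if the wrist force passes 120 N, or if a joint passes its speed limit or range.

### The arm

A 7-joint arm with a two-finger parallel gripper is mounted at the origin on the work surface. World frame = base frame: x ahead of the robot, y to its left, z up, the work surface at z = 0. Lengths are in m, angles in rad, forces in N, time in s.
With the tool pointing down it reaches from about 0.4 to 0.85 m from the base axis. Payload 10.4 kg.
Tool frame: the origin (TCP) lies midway between the tips of the shut fingers; the grasp point (between the pads) lies 19 mm behind it; z points along the fingers, y is the line along which they close (so a half turn about z gives the same grasp; the last joint's range is limited). The gripper opens to 87 mm and grips with 3 to 60 N. Pads are 19 mm wide; open, the fingers measure 117 mm over their backs; the gripper's body (75 mm by 190 mm) begins 51 mm behind the grasp point.
Start: joints at [-1.34, 0.332, -0.065, 1.46, 0.022, 1.35, -0.088], TCP at [0.157, 0.605, 0.223] pointing down, gripper open.
Joint ranges: [-2.6, 2.6], [-0.5, 2.12], [-1.47, 1.34], [0.16, 2.42], [-1.27, 4.41], [0.06, 2.06], [-2.6, 2.6]. Speed limits (rad/s): [2.22, 2.22, 2.79, 2.79, 3.14, 3.14, 3.14].

### API

Orientations are given as a unit quaternion [x, y, z, w].
In Python, from bench import r gives the robot as it stands.
- The arm moves only by the tool arm_command, never from a script. Its argument "moves" is one flat list of numbers, 4 for each row, row after row: the shift along the tool's x, y, z in cm, then the turn about the tool's z in degrees. A call has 1 to 12 rows; each row shifts and turns the commanded pose from where the row before left it, along the tool's axes as they then stand; what a row does not reach is not made up. A row lasts 1/12 s, in which the tool goes at most 41.7 mm and 7.16 degrees, less where a joint would pass 70% of its speed; a pose out of reach is approached as far as the arm can. A call with a gripper value outside its range is refused whole. "fingers" is the opening in per cent of the stroke, from 0 (shut) to 100 (fully open), set as the call begins (left out, the last holds). The fingers move at their own pace and stop on an object; "squeeze" is the grip in N (left out, the last holds). Time passes only in rows, so rows that do not move let the fingers close. It gives the time, the measured TCP pose, the force, the opening and the grip force at its end, in the units of the state.
- r.read_state(): the state, without advancing time (a new reading comes with each control period).
- r.camera(name): name is "scene" or "top"; returns the picture (400x640x3 uint8, red, green, blue); there is no depth.
- r.camera_info(name): a dict with "fx", "fy", "cx", "cy" (pixels), "k1" (the pictures are not rectified: a ray, as slopes to the right and down, at radius r is drawn at 1 + k1 r^2 times it, then the intrinsics apply), "origin" and "attitude" of the camera in the world. Camera axes: x right, y up, looking along -z (the intrinsics and any distortion apply to the point x, -y, -z); pixel columns grow to the right and rows downward; lengths in m; the calibration is good to about 2 mm. A picture is of the moment at which its call begins. camera_info takes no time and is no camera call.
- r.close_job(): hands the job in; it is judged then, once.
The state is a dict: "time": time; "joint_positions": joint angles; "joint_vel": joint speeds; "joint_torque": joint torques, N m; "ee_pos": TCP position; "eef_rot": TCP orientation; "ft_force": force on the tool from outside, world axes, zero at the start; "torque": the same for the moment, N m; "width": finger opening in m; "grip_force": force on a finger pad.
Only numpy, scipy, OpenCV 4.12 (cv2) and the standard library are available. Lean on these libraries where they do the work, as an engineer would, in place of code of your own. Each camera call takes 0.05 s, during which the arm holds its last target. There are 200 camera calls.

## Working session

There is one attempt and no reset: what is moved stays moved. The work goes in short steps, Python scripts to look and compute and a tool call to move; the robot and the scene stay as the last step left them, time stands still between calls to the robot, and variables do not carry over. Pictures are saved under pics/ and viewed, at most 10 in all, crops included, and the job is handed in when it is done.

Besides the shell and the picture viewer there is one more tool, called after "Emit:" as name(argument=value, ...) on one line, values as JSON. arm_command: Moves the arm, as the interface text tells. Its arguments: {"type":"object","properties":{"moves":{"type":"array"},"fingers":{"type":"number"},"squeeze":{"type":"number"}},"required":["moves"]}

```bash
mkdir -p pics; ls
cat > h.py <<'E'
import numpy as np, cv2
from bench import r
from scipy.spatial.transform import Rotation as R
def att(ci):
    a=np.array(ci["attitude"],float)
    return a if a.shape==(3,3) else R.from_quat(a).as_matrix()
def ray(ci,u,v):
    xd,yd=(u-ci["cx"])/ci["fx"],(v-ci["cy"])/ci["fy"]
    x,y=xd,yd
    for _ in range(20):
        s=1+ci["k1"]*(x*x+y*y); x,y=xd/s,yd/s
    d=att(ci)@np.array([x,-y,-1]); return np.array(ci["origin"]),d
def onz(ci,u,v,z):
    o,d=ray(ci,u,v); return o+d*(z-o[2])/d[2]
def proj(ci,p):
    c=att(ci).T@(np.array(p)-ci["origin"]); x,y=c[0]/-c[2],-c[1]/-c[2]
    s=1+ci["k1"]*(x*x+y*y); return np.array([ci["fx"]*x*s+ci["cx"],ci["fy"]*y*s+ci["cy"]])
def snap(name,fn):
    im=r.camera(name); cv2.imwrite("pics/"+fn,im[:,:,::-1]); return im
E
python3 - <<'E'
from h import *
for n in("scene","top"):
    print(n,r.camera_info(n)); snap(n,n+"0.png")
print(r.read_state())
E
```

```text
pics
scene {'fx': 395.26267726292014, 'fy': 395.26267726292014, 'cx': 319.33119652236775, 'cy': 199.0040703985773, 'k1': 0.009796540480283156, 'origin': array([1.38490528, 0.08837682, 0.76305698]), 'attitude': array([0.28748593, 0.31808975, 0.66475932, 0.61177267])}
top {'fx': 507.4009567321032, 'fy': 507.4009567321032, 'cx': 323.4300118490953, 'cy': 200.0191577155027, 'k1': -0.06052252946835886, 'origin': array([0.23015774, 0.02769914, 1.70485053]), 'attitude': array([-0.07011146,  0.07797146,  0.72963053, -0.67575448])}
{'time': 0.1, 'joint_positions': array([-1.33957457,  0.33284097, -0.06471341,  1.46082536,  0.02158968,
        1.34983973, -0.08851335]), 'joint_vel': array([ 0.00033515, -0.0017485 ,  0.00060561, -0.00167167,  0.00080764,
        0.00066165,  0.00016858]), 'joint_torque': array([ 6.35099314e-04, -6.24543786e+01,  2.37778283e-02, -3.90716493e+01,
       -6.16394053e-02,  3.65362794e-02,  5.09983761e-05]), 'ee_pos': array([0.15685156, 0.60467406, 0.2218286 ]), 'eef_rot': array([ 1.26562716e-01,  9.91958420e-01, -6.06398906e-04, -5.91415457e-05]), 'ft_force': array([-0.43419716,  0.20098458,  0.71392888]), 'torque': array([0.06883098, 0.0186545 , 0.01457587]), 'grip_force': 0.0, 'width': 0.08640802739763619}
```

View pics/scene0.png

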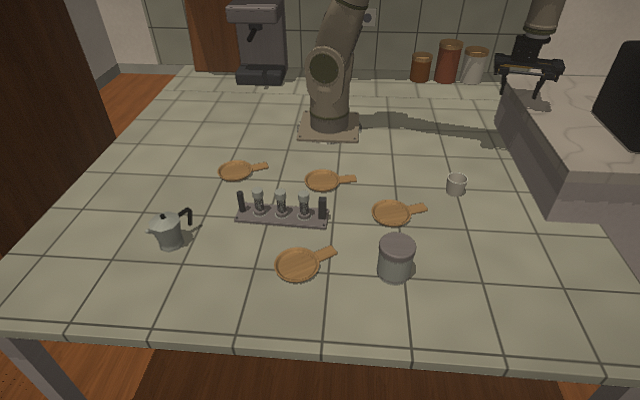

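View pics/top0.png

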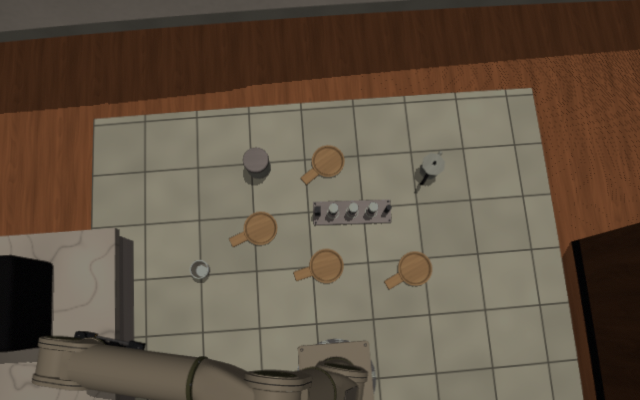

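The scene view shows the tester at (282,210) with posts at (240,202) and (322,207). The canister is at (396,258), the moka at (170,232) and the cup at (456,184).

Spoon-rest candidates, given as scene / top pixels: (391,212)/(260,228), (322,180)/(326,266), (235,170)/(415,268) and (297,263)/(328,161). The robot's left (+y) is right in the scene view and left in the top view, so I choose (391,212)/(260,228).

```bash
cat > a.py <<'E'
from h import *
s=cv2.imread("pics/scene0.png"); t=cv2.imread("pics/top0.png")
a=cv2.resize(s[175:235,225:345],(780,390),interpolation=cv2.INTER_CUBIC) # x6.5
b=cv2.resize(t[190:235,225:405],(780,195),interpolation=cv2.INTER_CUBIC) # x4.333
cv2.imwrite("pics/crop1.png",np.vstack([a,b]))
ct,cs=r.camera_info("top"),r.camera_info("scene")
for n,p in dict(L=(260,228),near=(326,266),R=(415,268),far=(328,161)).items(): print(n,onz(ct,*p,.012).round(3))
for n,p in dict(L=(391,212),near=(322,180),R=(235,170),far=(297,263)).items(): print(n,onz(cs,*p,.012).round(3))
for n,p in dict(can=(256,157),moka=(432,165)).items(): print(n,onz(ct,*p,.1).round(3))
print('cup',onz(ct,200,270,.05))
# orange mask of rest in top
hsv=cv2.cvtColor(t,cv2.COLOR_BGR2HSV)
m=cv2.inRange(hsv[200:260,220:290],(8,90,90),(25,255,255)); print(m.sum()/255)
m=cv2.morphologyEx(m,cv2.MORPH_OPEN,cv2.getStructuringElement(2,(17,17)))
c=max(cv2.findContours(m,0,2)[0],key=cv2.contourArea);(x,y),rr=cv2.minEnclosingCircle(c); print(x+220,y+200,rr,onz(ct,x+220,y+200,.014))
E
python3 a.py
```

```text
L [0.51  0.216 0.012]
near [0.366 0.003 0.012]
R [ 0.336 -0.291  0.012]
far [ 0.726 -0.032  0.012]
L [0.512 0.215 0.012]
near [0.372 0.004 0.012]
R [ 0.339 -0.287  0.012]
far [ 0.726 -0.03   0.012]
can [0.733 0.207 0.1  ]
moka [ 0.661 -0.369  0.1  ]
cup [0.38016373 0.41364936 0.05      ]
1034.0
259.6707305908203 227.84146308898926 16.837539672851562 [0.51001098 0.21645055 0.014     ]
```

View pics/crop1.png

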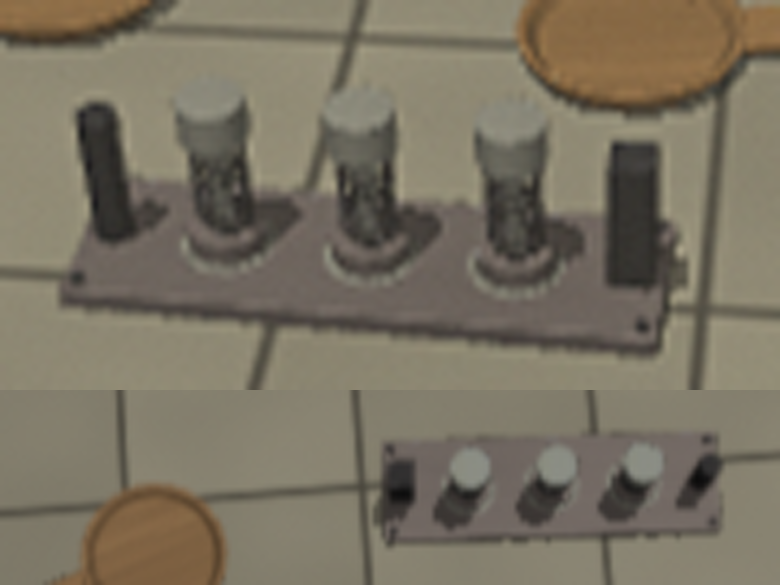

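The crop settles the layout: the square post is on the right in the scene view (+y, crop pixel (633,215)) and the round one on the left. Testing therefore runs from +y to -y, and the chosen rest is the leftmost. Next I'll measure the caps and posts.

```bash
cat > b.py <<'E'
from h import *
t=cv2.imread("pics/top0.png");s=cv2.imread("pics/scene0.png")
ct,cs=r.camera_info("top"),r.camera_info("scene")
def tri(a,b):
    o1,d1=ray(ct,*a);o2,d2=ray(cs,*b)
    k=np.linalg.lstsq(np.c_[d1,-d2],o2-o1,rcond=None)[0]; p,q=o1+k[0]*d1,o2+k[1]*d2
    return ((p+q)/2).round(4),round(float(np.linalg.norm(p-q)),4)
hsv=cv2.cvtColor(t,cv2.COLOR_BGR2HSV)
roi=hsv[195:220,322:385]; m=cv2.inRange(roi,(0,0,125),(180,60,255))
caps=[]
n,l,st,c=cv2.connectedComponentsWithStats(m)
for i in range(1,n):
    if st[i,4]>20: caps.append((c[i]+[322,195])); print(st[i],caps[-1],onz(ct,*caps[-1],.094).round(4))
sc=[(303.8,193.3),(280.5,191.6),(257.5,190.1)]
caps=sorted(caps,key=lambda p:p[0])
for a,b in zip(caps,sc): print(tri(a,b))
print('sq',tri((317.2,208.4),(225+634/6.5,175+150/6.5)),'rd',tri((225+711/4.333,190+(463-390)/4.333),(225+98/6.5,175+108/6.5)))
E
python3 b.py
```

```text
[  0   0  38   6 195] [339.91282051 197.08205128] [ 0.5779 -0.0578  0.094 ]
[41  0 22  5 93] [373.95698925 196.6344086 ] [ 0.5709 -0.1684  0.094 ]
[47  7  9  9 55] [373.30909091 205.98181818] [ 0.5402 -0.1633  0.094 ]
[ 7  9  9  8 57] [333.07017544 207.35087719] [ 0.5457 -0.0329  0.094 ]
[27  8  9  8 58] [353.24137931 206.60344828] [ 0.5431 -0.0982  0.094 ]
(array([ 0.5459, -0.0322,  0.0927]), 0.0014)
(array([ 0.5753, -0.0726,  0.1187]), 0.0326)
(array([ 0.5487, -0.1275,  0.0996]), 0.0604)
sq (array([0.5486, 0.0193, 0.0813]), 0.0015) rd (array([ 0.5358, -0.2146,  0.0797]), 0.0033)
```

```bash
cat >> h.py <<'E'
def rel(target):
    "target xyz -> shift in tool axes, cm; and tool y heading deg"
    s=r.read_state(); M=R.from_quat(s["eef_rot"]).as_matrix()
    return (M.T@(np.array(target)-s["ee_pos"])*100).round(2), np.degrees(np.arctan2(M[1,1],M[0,1])).round(2), M[:,2].round(4)
E
python3 - <<'E'
from h import *
s=r.read_state(); M=R.from_quat(s["eef_rot"]).as_matrix(); print(rel([.546,-.033,.14]))
n=20; d=(np.array([.546,-.033,.17])-s["ee_pos"])/n*100; out=[]
for i in range(n):
    a=6.5 if i<12 else 0
    out.append(np.r_[(M.T@d).round(1),a]); M=M@R.from_euler('z',a,degrees=True).as_matrix()
print([list(map(float,o)) for o in out])
E
```

```text
(array([-53.68, -51.94,   8.25]), np.float64(75.46), array([-3.0e-04, -1.2e-03, -1.0e+00]))
[[-2.7, -2.6, 0.3, 6.5], [-3.0, -2.3, 0.3, 6.5], [-3.2, -1.9, 0.3, 6.5], [-3.4, -1.6, 0.3, 6.5], [-3.6, -1.2, 0.3, 6.5], [-3.7, -0.7, 0.3, 6.5], [-3.7, -0.3, 0.3, 6.5], [-3.7, 0.1, 0.3, 6.5], [-3.7, 0.5, 0.3, 6.5], [-3.6, 0.9, 0.3, 6.5], [-3.5, 1.3, 0.3, 6.5], [-3.3, 1.7, 0.3, 6.5], [-3.1, 2.1, 0.3, 0.0], [-3.1, 2.1, 0.3, 0.0], [-3.1, 2.1, 0.3, 0.0], [-3.1, 2.1, 0.3, 0.0], [-3.1, 2.1, 0.3, 0.0], [-3.1, 2.1, 0.3, 0.0], [-3.1, 2.1, 0.3, 0.0], [-3.1, 2.1, 0.3, 0.0]]
```

Emit:
arm_command(moves=[-2.7,-2.6,0,6.5,-3.0,-2.3,0,6.5,-3.2,-1.9,0,6.5,-3.4,-1.6,0,6.5,-3.6,-1.2,0,6.5,-3.7,-0.7,0,6.5,-3.7,-0.3,0,6.5,-3.7,0.1,0,6.5,-3.7,0.5,0,6.5,-3.6,0.9,0,6.5,-3.5,1.3,0,6.5,-3.3,1.7,0,6.5], fingers=0)

```text
time: 1.1
ee_pos: [0.3909, 0.22, 0.2224]
eef_rot: [0.725, 0.689, 0.0, -0.0]
ft_force: [0.6, 1.5, 0.5]
width: 0.0149
grip_force: 0.0
```

```bash
python3 -c "
from h import *
print(rel([.546,-.033,.13]))"
```

```text
(array([-24.5 ,  16.76,   9.24]), np.float64(-2.86), array([-2.e-04,  3.e-04, -1.e+00]))
```

Emit:
arm_command(moves=[-3.0,2.1,0.6,0,-3.0,2.1,0.6,0,-3.0,2.1,0.6,0,-3.0,2.1,0.6,0,-3.0,2.1,1,0,-3.0,2.1,1,0,-3.0,2.1,1,0,-2.5,1.5,1,0,0,0,0,0,0,0,0,0])

```text
time: 1.93
ee_pos: [0.5415, -0.022, 0.1576]
eef_rot: [0.724, 0.69, -0.001, -0.0]
ft_force: [0.5, 1.3, -0.0]
width: 0.0003
grip_force: 0.0
```

Run:
```python
from h import *
print(rel([.546,-.033,.094]), r.read_state()["ft_force"])
s=snap("scene","s1.png"); t=snap("top","t1.png")
a=cv2.resize(s[140:240,220:350],(780,600),interpolation=cv2.INTER_CUBIC)
cv2.imwrite("pics/crop2.png",a[:,:,::-1])
```

```text
(array([-1.07,  0.51,  6.36]), np.float64(-2.74), array([-0.0019, -0.0013, -1.    ])) [ 0.5303377   1.26465991 -0.0309534 ]
```

View pics/crop2.png

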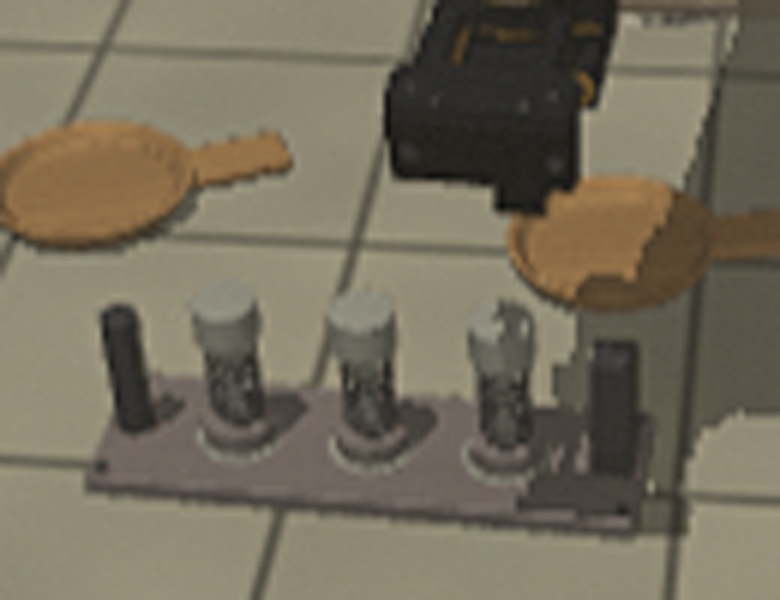

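The finger tip is at scene pixel (307,175), above and just behind the first cap at (303,194), and nothing has been disturbed.

Emit:
arm_command(moves=[-0.4,0.2,1.0,0,-0.4,0.2,1.0,0,-0.3,0.1,1.0,0,0,0,1.0,0,0,0,1.0,0,0,0,0.8,0,0,0,0,0,0,0,0,0])

```text
time: 2.7
ee_pos: [0.5461, -0.0312, 0.1]
eef_rot: [0.723, 0.691, -0.0, -0.0]
ft_force: [-0.5, -0.4, 0.6]
width: 0.0005
grip_force: 0.0
```

Run:
```python
from h import *
print(rel([.5457,-.033,.094]), r.read_state()["ft_force"])
cs,ct=r.camera_info("scene"),r.camera_info("top")
print(proj(cs,[.5415,-.022,.158]))
s=snap("scene","s2.png")
a=cv2.resize(s[140:240,220:350],(780,600),interpolation=cv2.INTER_CUBIC)
cv2.imwrite("pics/crop3.png",a[:,:,::-1])
```

```text
(array([-0.18, -0.03,  0.6 ]), np.float64(-2.54), array([-1.e-03, -2.e-04, -1.e+00])) [-0.50736506 -0.39381767  0.58854122]
[306.77767424 173.01440959]
```

View pics/crop3.png

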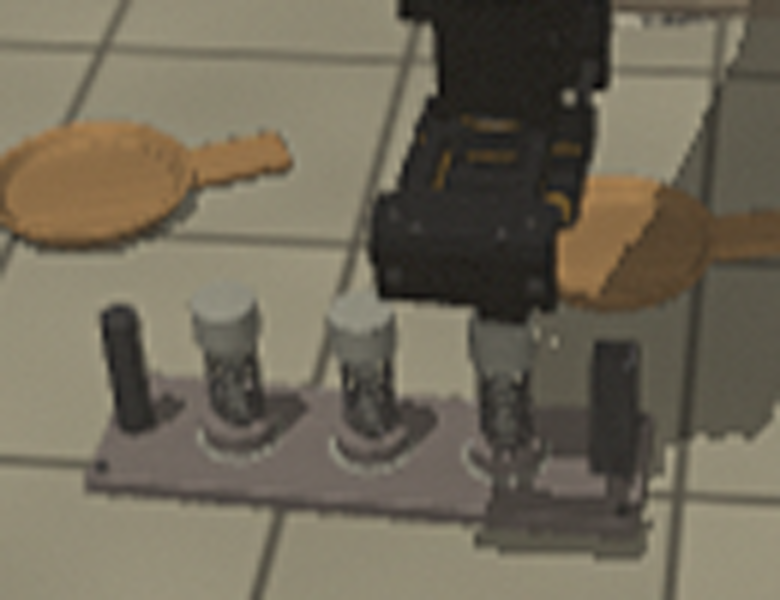

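The shut tip sits centred over the first cap (crop pixel 500,315), so I can press.

Emit:
arm_command(moves=[-0.15,0,0.2,0,0,0,0.2,0,0,0,0.1,0,0,0,0.1,0,0,0,0.1,0,0,0,0.1,0,0,0,0.1,0,0,0,0.1,0,0,0,0,0,0,0,0,0])

```text
time: 3.58
ee_pos: [0.5468, -0.0328, 0.0911]
eef_rot: [0.723, 0.691, 0.0, 0.0]
ft_force: [-1.9, 0.1, 6.5]
width: 0.0006
grip_force: 3.5
```

Emit:
arm_command(moves=[0,0,0.1,0,0,0,0.1,0,0,0,0.1,0,0,0,0,0,0,0,0,0,0,0,0,0])

```text
time: 4.08
ee_pos: [0.547, -0.0328, 0.0885]
eef_rot: [0.723, 0.691, 0.001, 0.0]
ft_force: [-2.2, -0.6, 11.0]
width: 0.0007
grip_force: 5.2
```

Emit:
arm_command(moves=[0,0,0.07,0,0,0,0,0,0,0,0,0])

```text
time: 4.33
ee_pos: [0.5471, -0.0328, 0.0879]
eef_rot: [0.723, 0.691, 0.001, 0.0]
ft_force: [-2.6, -0.3, 11.2]
width: 0.0007
grip_force: 5.6
```

Emit:
arm_command(moves=[0,0,0.05,0,0,0,0,0,0,0,0,0])

```text
time: 4.58
ee_pos: [0.5471, -0.0328, 0.0874]
eef_rot: [0.723, 0.691, 0.001, 0.0]
ft_force: [-2.3, 0.2, 11.9]
width: 0.0003
grip_force: 5.8
```

```bash
python3 -c "
from h import *
for i in range(5):
    r.camera('scene'); s=r.read_state(); print(s['time'],s['ft_force'].round(2),s['ee_pos'].round(4))"
```

```text
4.6333 [-1.97 -0.48 11.13] [ 0.5471 -0.0328  0.0875]
4.6833 [-2.37 -0.44 11.33] [ 0.5471 -0.0328  0.0875]
4.7333 [-1.7   1.38 11.27] [ 0.5471 -0.0328  0.0874]
4.7833 [-2.57  0.86 12.27] [ 0.5471 -0.0328  0.0875]
4.8333 [-2.33 -0.78 11.84] [ 0.5471 -0.0328  0.0875]
```

Emit:
arm_command(moves=[0,0,0.04,0,0,0,0,0,0,0,0,0,0,0,0,0,0,0,0,0,0,0,0,0,0,0,0,0,0,0,0,0,0,0,0,0,0,0,0,0,0,0,0,0,0,0,0,0])

```text
time: 5.83
ee_pos: [0.5472, -0.0328, 0.0871]
eef_rot: [0.723, 0.691, 0.001, 0.0]
ft_force: [-2.2, -0.1, 12.9]
width: 0.0007
grip_force: 6.1
```

```bash
python3 -c "
from h import *
for i in range(5):
    r.camera('scene'); s=r.read_state(); print(s['time'],s['ft_force'].round(2),s['ee_pos'].round(4))"
```

```text
5.8833 [-2.69 -0.17 12.12] [ 0.5472 -0.0328  0.0871]
5.9333 [-2.26 -0.15 13.21] [ 0.5472 -0.0328  0.0871]
5.9833 [-2.16  0.36 11.83] [ 0.5472 -0.0328  0.0871]
6.0333 [-2.36  0.05 12.18] [ 0.5472 -0.0328  0.0871]
6.0833 [-2.61  0.36 12.29] [ 0.5472 -0.0328  0.0871]
```

Spring 1 held about 12.3 N for over a second. Its cap stayed at 87 mm, above the 80 mm posts, so it is good. On to the middle one.

Emit:
arm_command(moves=[0,0,-0.6,0,0,0,-0.7,0,0,0,-1.0,0,-1.6,0,0,0,-1.7,0,0,0,-1.7,0,0,0,-1.5,0,0,0,0,0,0,0,0,0,0,0,0,0,0,0])

```text
time: 6.92
ee_pos: [0.5435, -0.0967, 0.109]
eef_rot: [0.722, 0.692, 0.0, -0.0]
ft_force: [0.7, 1.2, 0.6]
width: 0.0004
grip_force: 0.0
```

Run:
```python
from h import *
print(rel([.5431,-.0982,.094]))
f=[]
for i in range(6): t=r.camera('top'); f.append(r.read_state()["ft_force"])
print(np.mean(f,0)); cv2.imwrite("pics/t2.png",t[:,:,::-1])
print([p.round(1) for p in (proj(r.camera_info("top"),q) for q in([.5457,-.0329,.094],[.5402,-.1633,.094]))])
m=cv2.inRange(cv2.cvtColor(t,cv2.COLOR_RGB2HSV)[203:220,322:385],(0,0,125),(180,60,255))
n,l,st,c=cv2.connectedComponentsWithStats(m)
for i in range(1,n):
    if st[i,4]>10: print(st[i],c[i]+[322,203])
```

```text
(array([-0.15, -0.04,  1.5 ]), np.float64(-2.5), array([-1.e-04,  6.e-04, -1.e+00]))
[0.3068483  0.15849581 0.06126806]
[array([333.1, 207.3]), array([373.3, 206. ])]
[ 7  1  7  8 45] [332.2        207.02222222]
```

Emit:
arm_command(moves=[-0.1,0,0.4,0,0,0,0.4,0,0,0,0.4,0,0,0,0.2,0,0,0,0.1,0,0,0,0.1,0,0,0,0.1,0,0,0,0.1,0,0,0,0.1,0,0,0,0,0,0,0,0,0])

```text
time: 8.13
ee_pos: [0.5435, -0.0988, 0.09]
eef_rot: [0.723, 0.691, 0.0, 0.0]
ft_force: [0.2, -0.4, 4.5]
width: 0.0006
grip_force: 2.3
```

Emit:
arm_command(moves=[0,0,0.1,0,0,0,0.1,0,0,0,0.1,0,0,0,0.1,0,0,0,0.1,0,0,0,0.1,0,0,0,0,0,0,0,0,0])

```text
time: 8.8
ee_pos: [0.5436, -0.0988, 0.0843]
eef_rot: [0.723, 0.691, 0.0, 0.0]
ft_force: [-2.4, 0.1, 7.5]
width: 0.0005
grip_force: 3.7
```

Emit:
arm_command(moves=[0,0,0.1,0,0,0,0.1,0,0,0,0.1,0,0,0,0.1,0,0,0,0.1,0,0,0,0.1,0,0,0,0,0,0,0,0,0])

```text
time: 9.47
ee_pos: [0.5437, -0.0988, 0.0785]
eef_rot: [0.723, 0.691, 0.0, 0.0]
ft_force: [-3.1, -0.2, 10.8]
width: 0.0004
grip_force: 5.1
```

```bash
cat > f.py <<'E'
from h import *
f=[]
for i in range(5): r.camera('scene'); s=r.read_state(); f.append(s['ft_force'])
print(s['time'],np.mean(f,0).round(2),s['ee_pos'].round(4))
E
python3 f.py
```

```text
9.7167 [-2.47  0.27 10.43] [ 0.5438 -0.0988  0.0786]
```

Emit:
arm_command(moves=[0,0,0.1,0,0,0,0.1,0,0,0,0.1,0,0,0,0,0,0,0,0,0])

```text
time: 10.13
ee_pos: [0.5438, -0.0988, 0.0757]
eef_rot: [0.723, 0.691, 0.0, 0.0]
ft_force: [-2.9, 0.4, 11.8]
width: 0.0002
grip_force: 5.8
```

```bash
python3 f.py
```

```text
10.3833 [-2.92  0.6  11.62] [ 0.5439 -0.0988  0.0757]
```

Emit:
arm_command(moves=[0,0,0.09,0,0,0,0,0,0,0,0,0,0,0,0,0,0,0,0,0,0,0,0,0,0,0,0,0,0,0,0,0,0,0,0,0,0,0,0,0,0,0,0,0,0,0,0,0])

```text
time: 11.38
ee_pos: [0.5438, -0.0988, 0.0749]
eef_rot: [0.723, 0.691, 0.0, 0.0]
ft_force: [-2.8, 0.9, 12.4]
width: 0.0006
grip_force: 6.0
```

```bash
python3 f.py
```

```text
11.6333 [-3.19  0.21 12.27] [ 0.5439 -0.0988  0.0749]
```

The middle spring held about 12.2 N for over a second and its cap sank to 75 mm, so it is the tired one. The third still has to be tested.

Emit:
arm_command(moves=[0,0,-1.0,0,0,0,-1.0,0,0,0,-1.6,0,-1.6,0,0,0,-1.7,0,0,0,-1.7,0,0,0,-1.4,0,0,0,0,0,0,0,0,0,0,0,0,0,0,0])

```text
time: 12.47
ee_pos: [0.5406, -0.1617, 0.1097]
eef_rot: [0.722, 0.691, 0.0, -0.0]
ft_force: [1.1, 0.4, -0.4]
width: 0.0004
grip_force: 0.0
```

```bash
python3 f.py; python3 -c "
from h import *
print(rel([.5402,-.1633,.094]))"
```

```text
12.7167 [-0.07  0.32 -0.11] [ 0.5407 -0.1619  0.11  ]
(array([-0.14, -0.04,  1.6 ]), np.float64(-2.48), array([-0.e+00,  3.e-04, -1.e+00]))
```

Emit:
arm_command(moves=[-0.1,0,0.5,0,0,0,0.4,0,0,0,0.4,0,0,0,0.2,0,0,0,0.1,0,0,0,0.1,0,0,0,0.1,0,0,0,0.1,0,0,0,0.1,0,0,0,0,0,0,0,0,0])

```text
time: 13.63
ee_pos: [0.5408, -0.1637, 0.0904]
eef_rot: [0.723, 0.691, 0.0, 0.0]
ft_force: [-0.5, 0.6, 6.2]
width: 0.0007
grip_force: 3.1
```

```bash
python3 f.py
```

```text
13.8833 [-1.83  0.16  6.56] [ 0.5408 -0.1637  0.0905]
```

Emit:
arm_command(moves=[0,0,0.1,0,0,0,0.1,0,0,0,0.1,0,0,0,0.05,0,0,0,0,0,0,0,0,0])

```text
time: 14.38
ee_pos: [0.541, -0.1638, 0.0873]
eef_rot: [0.723, 0.691, 0.001, 0.0]
ft_force: [-1.8, 1.1, 8.9]
width: 0.0009
grip_force: 4.5
```

```bash
python3 f.py
```

```text
14.6333 [-1.59  0.67  8.89] [ 0.541  -0.1638  0.0873]
```

Emit:
arm_command(moves=[0,0,0.1,0,0,0,0.1,0,0,0,0.1,0,0,0,0.1,0,0,0,0.05,0,0,0,0,0,0,0,0,0])

```text
time: 15.22
ee_pos: [0.5412, -0.1639, 0.0832]
eef_rot: [0.723, 0.691, 0.001, 0.001]
ft_force: [-2.2, 1.2, 12.3]
width: 0.0007
grip_force: 6.4
```

```bash
python3 f.py
```

```text
15.4667 [-2.8   1.45 12.98] [ 0.5413 -0.1639  0.0833]
```

Emit:
arm_command(moves=[0,0,-0.1,0,0,0,0,0,0,0,0,0])

```text
time: 15.72
ee_pos: [0.5412, -0.1639, 0.0842]
eef_rot: [0.723, 0.691, 0.001, 0.001]
ft_force: [-2.4, 1.0, 12.1]
width: 0.0006
grip_force: 6.1
```

```bash
python3 f.py
```

```text
15.9667 [-2.68  0.68 12.42] [ 0.5412 -0.1639  0.0842]
```

Emit:
arm_command(moves=[0,0,-0.02,0,0,0,0,0,0,0,0,0,0,0,0,0,0,0,0,0,0,0,0,0,0,0,0,0,0,0,0,0,0,0,0,0,0,0,0,0,0,0,0,0,0,0,0,0])

```text
time: 16.97
ee_pos: [0.5412, -0.1639, 0.0844]
eef_rot: [0.723, 0.691, 0.001, 0.001]
ft_force: [-3.1, 0.9, 12.5]
width: 0.0007
grip_force: 6.0
```

```bash
python3 f.py
```

```text
17.2167 [-2.59  1.4  12.08] [ 0.5412 -0.1639  0.0844]
```

Spring 3 held about 12.2 N for over a second with its cap at 84 mm, so it is good. The middle spring is the one to move. I'll raise, open and go back over it.

Emit:
arm_command(moves=[0,0,-1.0,0,0,0,-1.3,0,0,0,-2.0,0,1.6,0,0,0,1.7,0,0,0,1.7,0,0,0,1.6,0,0,0,0,0,0,0,0,0,0,0,0,0,0,0], fingers=80, squeeze=12)

```text
time: 18.05
ee_pos: [0.5433, -0.0985, 0.1265]
eef_rot: [0.723, 0.691, -0.0, 0.0]
ft_force: [0.5, -0.4, -0.7]
width: 0.0596
grip_force: 0.0
```

Run:
```python
from h import *
print(rel([.5433,-.0982,.066]),r.read_state()["width"])
s=snap("scene","s3.png")
a=cv2.resize(s[140:240,220:350],(780,600),interpolation=cv2.INTER_CUBIC)
cv2.imwrite("pics/crop4.png",a[:,:,::-1])
```

```text
(array([ 0.04, -0.01,  6.05]), np.float64(-2.57), array([ 2.e-04, -3.e-04, -1.e+00])) 0.05958856701725645
```

View pics/crop4.png

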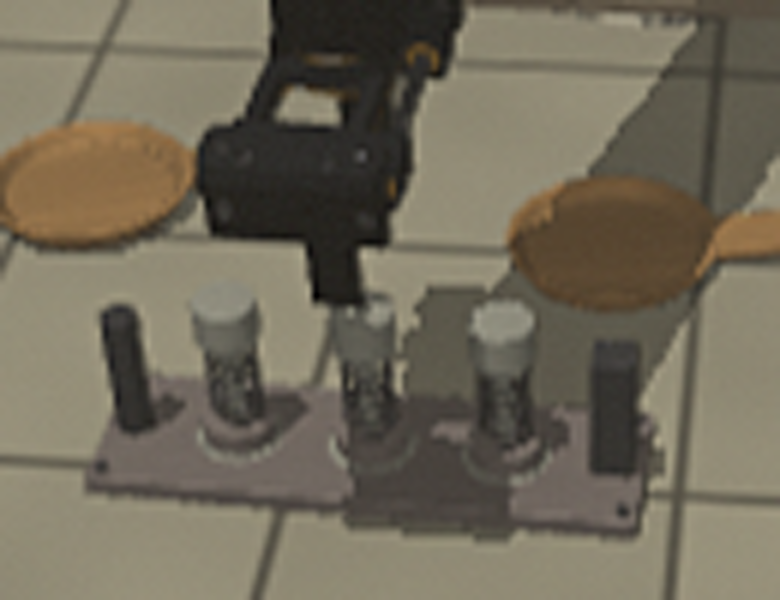

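All three springs stand in place (caps at crop pixels (225,300), (365,310) and (503,322)), with the open fingers straddling the middle one. I'll go down and grip.

Emit:
arm_command(moves=[0,0,1.2,0,0,0,1.2,0,0,0,1.2,0,0,0,1.2,0,0,0,0.8,0,0,0,0.4,0,0,0,0,0,0,0,0,0])

```text
time: 18.77
ee_pos: [0.5434, -0.0979, 0.0662]
eef_rot: [0.723, 0.691, -0.0, -0.0]
ft_force: [0.2, 0.3, 0.8]
width: 0.0694
grip_force: 0.0
```

Emit:
arm_command(moves=[0,0,0,0,0,0,0,0,0,0,0,0,0,0,0,0,0,0,0,0,0,0,0,0,0,0,0,0,0,0,0,0], fingers=0, squeeze=15)

```text
time: 19.43
ee_pos: [0.5434, -0.0977, 0.0662]
eef_rot: [0.723, 0.691, 0.0, -0.0]
ft_force: [0.0, 0.5, -0.5]
width: 0.0292
grip_force: 15.0
```

Emit:
arm_command(moves=[0,0,-0.5,0,0,0,-0.7,0,0,0,-1.0,0,0,0,-1.5,0,0,0,-1.7,0,0,0,-2.0,0,0,0,-2.0,0,0,0,-1.5,0,0,0,-0.6,0,0,0,0,0,0,0,0,0])

```text
time: 20.35
ee_pos: [0.5433, -0.0976, 0.1811]
eef_rot: [0.723, 0.691, 0.0, -0.0]
ft_force: [0.1, -0.7, -2.3]
width: 0.0292
grip_force: 15.0
```

```bash
python3 f.py; python3 -c "
from h import *
print(rel([.510,.2165,.15]))"
```

```text
20.6 [ 0.14 -0.3  -1.46] [ 0.543  -0.0977  0.1804]
(array([31.25, -4.69,  3.04]), np.float64(-2.55), array([-1.4e-03, -1.0e-04, -1.0e+00]))
```

Emit:
arm_command(moves=[1.0,-0.2,0,0,2.0,-0.3,0,0,3.0,-0.5,0,0,3.4,-0.5,0,0,3.4,-0.5,0,0,3.4,-0.5,0,0,3.4,-0.5,0,0,3.4,-0.5,0,0,3.0,-0.4,0,0,2.4,-0.4,0,0,1.8,-0.3,0,0,1.0,-0.1,0,0])

```text
time: 21.6
ee_pos: [0.5089, 0.2196, 0.1808]
eef_rot: [0.721, 0.693, -0.0, -0.0]
ft_force: [0.7, -0.0, -0.9]
width: 0.0289
grip_force: 15.0
```

Emit:
arm_command(moves=[0,0,1,0,0,0,1,0,0,0,1,0,0,0,1,0,0,0,1,0,0,0,0,0,0,0,0,0])

```text
time: 22.18
ee_pos: [0.51, 0.2153, 0.1305]
eef_rot: [0.723, 0.691, -0.001, -0.0]
ft_force: [0.2, -0.7, -0.8]
width: 0.0295
grip_force: 15.0
```

Run:
```python
from h import *
print(rel([.510,.2165,.060]),r.read_state()["width"])
s=snap("scene","s4.png")
a=cv2.resize(s[130:250,330:490],(800,600),interpolation=cv2.INTER_CUBIC)
cv2.imwrite("pics/crop5.png",a[:,:,::-1])
```

```text
(array([ 0.13, -0.  ,  7.05]), np.float64(-2.59), array([-1.1e-03, -8.0e-04, -1.0e+00])) 0.029473936997632986
```

View pics/crop5.png

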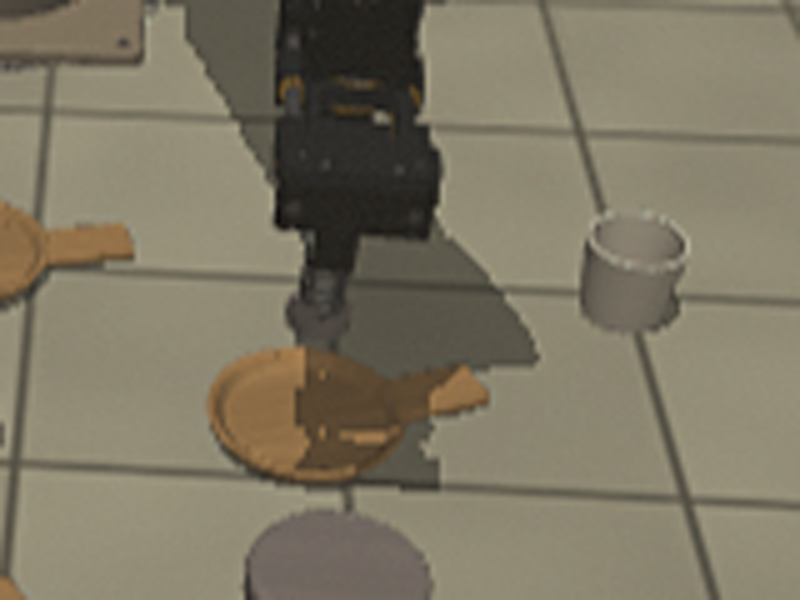

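The spring hangs upright with its foot at crop pixel (318,325), over the bowl; the cup and canister are clear. I'll lower it.

Emit:
arm_command(moves=[0.1,0,0.8,0,0,0,1.0,0,0,0,1.2,0,0,0,1.2,0,0,0,1.0,0,0,0,0.7,0,0,0,0.4,0,0,0,0.2,0,0,0,0.1,0,0,0,0,0,0,0,0,0])

```text
time: 23.15
ee_pos: [0.5106, 0.2172, 0.0657]
eef_rot: [0.723, 0.691, 0.0, 0.0]
ft_force: [0.4, 0.7, -1.0]
width: 0.0291
grip_force: 15.0
```

```bash
python3 f.py; python3 -c "
from h import *
print(rel([.510,.2165,.060]))"
```

```text
23.4 [-0.1  -0.25 -1.63] [0.5105 0.2172 0.0655]
(array([-0.07, -0.04,  0.55]), np.float64(-2.54), array([ 4.e-04,  4.e-04, -1.e+00]))
```

Emit:
arm_command(moves=[-0.07,0,0.1,0,0,0,0.1,0,0,0,0.1,0,0,0,0.1,0,0,0,0,0,0,0,0.05,0,0,0,0.05,0,0,0,0,0])

```text
time: 24.07
ee_pos: [0.5103, 0.2164, 0.0603]
eef_rot: [0.723, 0.691, 0.0, -0.0]
ft_force: [-0.1, 0.4, -1.0]
width: 0.0291
grip_force: 15.0
```

```bash
python3 f.py
```

```text
24.3167 [-0.01  0.01 -0.64] [0.5104 0.2163 0.0603]
```

Touching is starting, since the weight is partly off. I'll go a hair more.

Emit:
arm_command(moves=[0,0,0.05,0,0,0,0.05,0,0,0,0,0])

```text
time: 24.57
ee_pos: [0.5104, 0.2165, 0.0594]
eef_rot: [0.723, 0.691, 0.0, -0.0]
ft_force: [-1.0, 0.4, 2.4]
width: 0.0292
grip_force: 15.0
```

```bash
python3 f.py
```

```text
24.8167 [-1.14  0.14  3.29] [0.5104 0.2164 0.0594]
```

Emit:
arm_command(moves=[0,0,-0.05,0,0,0,0,0,0,0,0,0,0,0,0,0], fingers=42)

```text
time: 25.15
ee_pos: [0.5103, 0.2163, 0.0596]
eef_rot: [0.723, 0.691, -0.0, 0.0]
ft_force: [1.0, 0.5, -0.5]
width: 0.0364
grip_force: 0.0
```

Emit:
arm_command(moves=[0,0,0,0,0,0,0,0,0,0,0,0,0,0,0,0,0,0,0,0,0,0,0,0], fingers=80)

```text
time: 25.65
ee_pos: [0.5103, 0.2163, 0.0597]
eef_rot: [0.723, 0.691, 0.0, -0.0]
ft_force: [-0.7, -0.1, -0.1]
width: 0.0663
grip_force: 0.0
```

Emit:
arm_command(moves=[0,0,-0.5,0,0,0,-1,0,0,0,-1.5,0,0,0,-2,0,0,0,-2,0,0,0,-2,0,0,0,-2,0,0,0,-2,0,0,0,-1,0,0,0,0,0,0,0,0,0])

```text
time: 26.57
ee_pos: [0.5104, 0.2164, 0.1998]
eef_rot: [0.723, 0.691, 0.0, -0.0]
ft_force: [-0.5, 0.4, -0.9]
width: 0.0695
grip_force: 0.0
```

Run:
```python
from h import *
s=snap("scene","s5.png"); t=snap("top","t5.png")
a=cv2.resize(s[160:280,220:420],(800,480),interpolation=cv2.INTER_CUBIC)
cv2.imwrite("pics/crop6.png",a[:,:,::-1])
cs=r.camera_info("scene")
for p in([.510,.2165,.088],[.510,.2165,.006]): print((proj(cs,p)-[220,160])*4)
```

```text
[698.03603054 123.63340067]
[685.19722306 212.88081617]
```

View pics/crop6.png

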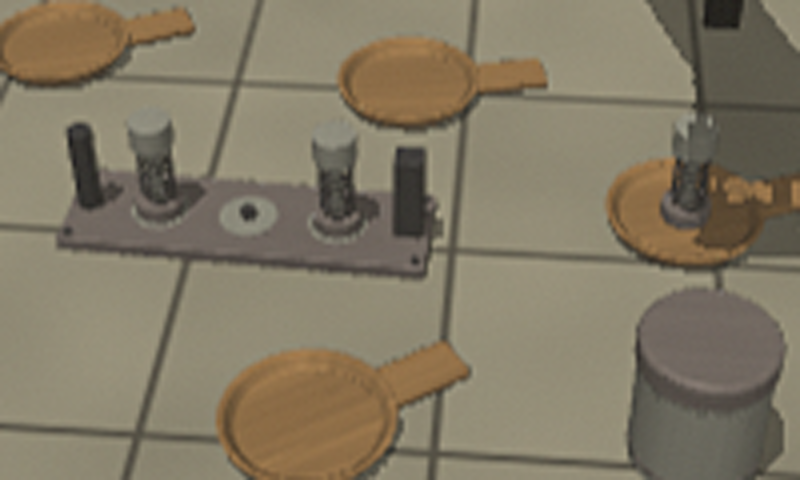

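The spring stands upright in the middle of the left-hand rest: cap at (694,126), foot at (685,210), against predicted (698,124) and (685,213). The two good springs are in place at (150,165) and (335,175), and the gripper is clear. I'm handing the job in.

```bash
python3 -c "
from h import *
print(r.close_job())"
```

```text
the job is handed in; nothing more can be done
None
```

All three springs were pressed in order at about 12 N for over a second each. The middle one was tired: its cap sank to 75 mm, while the good ones held at 87 and 84 mm. It now stands upright in the middle of the left-hand spoon rest, and the job was handed in at about 27 s.

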